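Put the spices and dish brushes away on the kitchen counter

ROBOT

A 7-joint arm with a two-finger parallel gripper is mounted at the origin on the work surface. World frame = base frame: x ahead of the robot, y to its left, z up, the work surface at z = 0. Lengths are in m, angles in rad, forces in N, time in s.
With the tool pointing down it reaches from about 0.35 to 0.9 m from the base axis. Payload 8.1 kg.
Tool frame: the origin (TCP) lies between the finger pads; the fingertips stand ahead of it and the grasp point (between the pads) is the TCP (arm.nose_length is the z of the fingertips in the tool frame, in m); z points along the fingers, y is the line along which they close (so a half turn about z gives the same grasp; the last joint's range is limited). The gripper opens to 92 mm and grips with 3 to 60 N. Pads are 19 mm wide; open, the fingers measure 130 mm over their backs; the gripper's body (75 mm by 190 mm) begins 47 mm behind the grasp point.
Start: joints at [-1.223, 0.434, 0.025, 1.573, -0.012, 1.134, -0.075], TCP at [0.272, 0.563, 0.246] pointing down, gripper open.
Joint ranges: [-2.62, 2.62], [-0.44, 2.09], [-1.27, 1.32], [0.08, 2.57], [-1.32, 4.46], [0.12, 2], [-2.74, 2.74]. Speed limits (rad/s): [2.22, 2.22, 3.01, 3.01, 3.14, 3.14, 3.14].

INTERFACE

Orientations are given as a rotation vector (axis times angle).
In Python, from cell import sensors, optics, arm gives the robot as it stands.
- The arm moves only by the tool arm_command, never from a script. Its argument "deltas" is one flat list of numbers, 7 for each row, row after row: the turn, a rotation vector about the world's x, y, z as a fraction of full scale, then the shift along the world's x, y, z as a fraction of full scale, then the finger opening in mm, from 0 to 91.8. In form: [wx, wy, wz, dx, dy, dz, fingers, wx, wy, wz, dx, dy, dz, fingers, ...]. A call has 1 to 20 rows; each row is the pose to reach, as a shift and turn from the pose commanded when the call began; what a row does not reach only later rows make up. Full scale, the value 1, is 1 m for a shift and 90 degrees for a turn. A row lasts 1/10 s, in which the tool goes at most 50 mm and 8.59 degrees, less where a joint would pass 70% of its speed; a pose out of reach is approached as far as the arm can. A call with a number of a shift or a turn outside -1 to 1 is refused whole. A call with a gripper value outside its range is refused whole. The fingers move at their own pace and stop on an object; "force" is the grip in N (left out, the last holds). Time passes only in rows, so rows that repeat a pose let the fingers close. It gives the time, the measured TCP pose, the force, the opening and the grip force at its end, in the units of the state.
- sensors.observe(): the state, without advancing time (a new reading comes with each control period).
- optics.get_image(name): name is "side" or "top" or "wrist"; returns the picture (400x640x3 uint8, blue, green, red); there is no depth.
- optics.calibration(name): a dict with "camera_matrix" (3x3 intrinsics, pixels), "rvec" (rotation vector, rad) and "tvec" (3), from world to camera coordinates, as OpenCV has them. Camera axes: x right, y down, z forward; pixel columns grow to the right and rows downward; lengths in m; the calibration is good to about 2 mm. A picture is of the moment at which its call begins: read the wrist's pose just before it. calibration takes no time and is no camera call; for the wrist camera it gives the pose at the moment of the call.
- arm.sign_off(): hands the job in; it is judged then, once.
The state is a dict: "clock": time; "joints": joint angles; "dq": joint speeds; "joint_efforts": joint torques, N m; "position": TCP position; "ee_rot": TCP orientation; "force": force on the tool from outside, world axes, zero at the start; "ft_torque": the same for the moment, N m; "width": opening from 0.0 (shut) to 1.0 (fully open); "gripper_force": force on a finger pad.
Only numpy, scipy, OpenCV 4.12 (cv2) and the standard library are available. Lean on these libraries where they do the work, as an engineer would, in place of code of your own. Each camera call takes 0.05 s, during which the arm holds its last target. There are 200 camera calls.

TASK

Tidy the counter after the washing-up: stand the two dish brushes, bristles down, in the white caddy, one in each compartment, and stand the two spice jars upright in the wooden spice box, each at the end marked in the colour of its lid. Only when both jars are in, close the gap between them with the cork block, standing upright on the box's floor, so that nothing can shift. Set the jars down without dropping them or tipping them over, and leave the mug, the bowl and the soap bottle where they are.

Things in the scene. Friction and masses are not known exactly. Their poses are not given: they have to be found in the camera images.
- jar_red_mid (a point): Spice jar standing upright, round, 46 mm diameter, 90 mm tall, about 150 g: dark red spice with a paper band and a red lid (the top 24 mm, same diameter). The point is its centre, 45 mm above its base; z is its axis, upward.
- jar_yellow_mid (a point): Spice jar standing upright, round, 46 mm diameter, 90 mm tall, about 150 g: ochre spice with a paper band and a yellow lid (the top 24 mm, same diameter). The point is its centre, 45 mm above its base; z is its axis, upward.
- block_mid (a point): Brown cork block, standing upright, 48 x 48 mm in plan and 80 mm tall, about 60 g. The point is its centre, 40 mm above its base; x and y are square to its sides, z is upward.
- brush_green_mid (a point): Green palm dish brush standing on its bristles, 64 mm tall, about 80 g: a round head of 56 mm diameter up to 30 mm above the base, then a thin neck and on top a round knob of 32 mm diameter (38 to 64 mm above the base) to hold it by. The point is its centre, 32 mm above the bristles' underside; z is its axis, upward. The middle of the knob is 19 mm above the point.
- brush_blue_mid (a point): Blue palm dish brush standing on its bristles, 64 mm tall, about 80 g: a round head of 56 mm diameter up to 30 mm above the base, then a thin neck and on top a round knob of 32 mm diameter (38 to 64 mm above the base) to hold it by. The point is its centre, 32 mm above the bristles' underside; z is its axis, upward. The middle of the knob is 19 mm above the point.
- spice_box: Low open box of light wood, fixed to the counter: outside 72 mm (its x) by 172 mm (its y) and 24 mm high, walls 6 mm, floor 6 mm thick, inside 60 x 160 mm without dividers. Origin: centre of its underside; z up. The +y end (end wall and floor patch) is red, the -y end yellow. The three things stand in one row along y: with the jars near the two ends (centres about 55 mm from the middle) a gap of about 64 mm is left in the middle for the block.
- caddy: Low white plastic sink caddy, fixed to the counter: outside 90 mm (its x) by 175 mm (its y) and 35 mm high, walls 5 mm, floor 5 mm thick, a 5 mm divider across the middle, as high as the walls. Two equal compartments of 80 x 82 mm inside (x, y), centred 43 mm to either side (+y and -y) of the middle. Origin: centre of its underside; z up.
- mug: White mug, 80 mm diameter, 90 mm tall, handle to the side. Not to be moved. Origin: centre of its underside.
- bowl: Blue bowl, 130 mm diameter, 55 mm tall. Not to be moved. Origin: centre of its underside.
- soap: Teal soap bottle with a black pump, 60 mm diameter, 163 mm tall. Not to be moved. Origin: centre of its underside.
There are look-alikes about, which are no part of the job. Of the things that look like the part that bears brush_blue_mid, the smallest one is meant.

How it is judged:
On the way, in this order (a step that is already met when the one before it is completed fails the run):
1. both jars stand in the spice box, each at the end of its colour (x of jar_red_mid in the frame of spice_box between -0.015 and 0.015 m and y of jar_red_mid in the frame of spice_box between 0.04 and 0.066 m and z of jar_red_mid in the frame of spice_box between 0.045 and 0.056 m and angle between each of jar_red_mid, jar_yellow_mid's own z axis and vertical below 0.15 rad and x of jar_yellow_mid in the frame of spice_box between -0.015 and 0.015 m and y of jar_yellow_mid in the frame of spice_box between -0.066 and -0.04 m and z of jar_yellow_mid in the frame of spice_box between 0.045 and 0.056 m), for 0.2 s.
2. the cork block stands in the gap between the jars (all of step 1 and x of block_mid in the frame of spice_box between -0.015 and 0.015 m and y of block_mid in the frame of spice_box between -0.016 and 0.016 m and z of block_mid in the frame of spice_box between 0.04 and 0.051 m and angle between block_mid's own z axis and vertical below 0.15 rad), for 0.2 s.
At the end, for the whole second after the job is handed in: Jars in the spice box at the ends of their colours (centres 40 to 66 mm from its middle), block between them (within 16 mm of the middle), a brush in each compartment of the caddy; all on the floors, within 0.15 rad of upright, released, at rest. The block went in after both jars (all of step 2 and x of brush_green_mid in the frame of caddy between -0.03 and 0.03 m and y of brush_green_mid in the frame of caddy between -0.08 and 0.08 m and z of brush_green_mid in the frame of caddy between 0.031 and 0.042 m and angle between each of brush_green_mid, brush_blue_mid's own z axis and vertical below 0.15 rad and x of brush_blue_mid in the frame of caddy between -0.03 and 0.03 m and y of brush_blue_mid in the frame of caddy between -0.08 and 0.08 m and z of brush_blue_mid in the frame of caddy between 0.031 and 0.042 m and linear speed of each of jar_red, jar_yellow, block, brush_green, brush_blue below 0.03 m/s); the robot touches nothing.
It fails at once if the mug, the bowl or the soap bottle was moved by more than 30 mm (distance of any of mug, bowl, soap from where it was at the start of the episode above 0.03 m).
It fails at once if a jar was tipped over (angle between any of jar_red_mid, jar_yellow_mid's own z axis and vertical above 0.8 rad).
It fails at once if a jar was dropped ((linear speed of jar_red above 0.8 m/s and contact force between the fingers and jar_red below 0.05 N) or (linear speed of jar_yellow above 0.8 m/s and contact force between the fingers and jar_yellow below 0.05 N)).
It also fails if it takes over 128 s, if anything falls off the work surface, if the arm or the gripper's body presses on something with over 40 N, if the wrist force passes 120 N, or if a joint passes its speed limit or range.

## Working session

There is one attempt and no reset: what is moved stays moved. The work goes in short steps, Python scripts to look and compute and a tool call to move; the robot and the scene stay as the last step left them, time stands still between calls to the robot, and variables do not carry over. Pictures are saved under pics/ and viewed, at most 14 in all, crops included, and the job is handed in when it is done.

Besides the shell and the picture viewer there is one more tool, called after "Call:" as name(argument=value, ...) on one line, values as JSON. arm_command: Moves the arm, as the interface text tells. Its arguments: {"type":"object","properties":{"deltas":{"type":"array","items":{"type":"number"}},"force":{"type":"number"}},"required":["deltas"]}

```bash
ls; mkdir -p pics
python3 - <<'E'
from cell import sensors, optics, arm
import cv2
s=sensors.observe(); print(s, arm.nose_length)
for n in("top","side"):
    cv2.imwrite(f"pics/{n}0.png",optics.get_image(n)); c=optics.calibration(n); print(n,c)
E
```

```text
pics
{'clock': 0.0, 'joints': array([-1.22259675,  0.43521041,  0.02494545,  1.57413033, -0.01157501,
        1.13400628, -0.07508554]), 'dq': array([ 3.60248658e-04,  9.98345171e-04, -9.74624481e-05,  1.90322699e-03,
       -4.01135628e-04, -1.08111334e-04, -3.62651771e-04]), 'joint_efforts': array([-1.01936777e-03, -6.67845011e+01,  9.84970629e-01, -3.14467585e+01,
       -6.04436500e-02,  4.32185177e-02,  2.13864505e-04]), 'position': array([0.27212779, 0.56208751, 0.2449396 ]), 'ee_rot': array([-7.02118234e-01, -3.06191705e+00,  2.50793511e-03]), 'force': array([ 0.43066217, -0.16414926,  0.16462722]), 'ft_torque': array([-0.00238785,  0.02039147,  0.00773526]), 'gripper_force': 0.0, 'width': 0.99685213484268} 0.019
top {'camera_matrix': array([[495.59395076,   0.        , 319.05721918],
       [  0.        , 495.59395076, 196.08057618],
       [  0.        ,   0.        ,   1.        ]]), 'rvec': array([ 2.19137119, -2.12693061,  0.14263954]), 'tvec': array([-0.02437396,  0.52406667,  1.29420914])}
side {'camera_matrix': array([[496.75618855,   0.        , 320.51534924],
       [  0.        , 496.75618855, 196.11480055],
       [  0.        ,   0.        ,   1.        ]]), 'rvec': array([ 2.2853766 , -0.06762857,  0.03789476]), 'tvec': array([-0.53955142,  0.07483185,  1.3051045 ])}
```

View pics/top0.png

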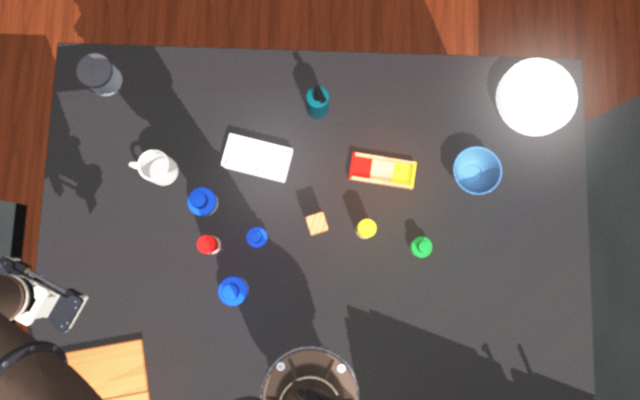

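View pics/side0.png

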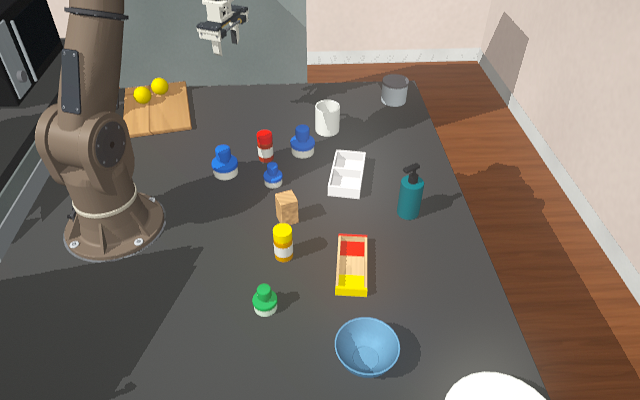

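Top view: blue brushes at (202,202), (257,237) and (233,291), with (257,237) the smallest. The other pieces are the red jar (208,244), yellow jar (367,229), green brush (421,247), block (316,223), box (383,170) and caddy (257,158). Possible look-alikes are the yellow lemons on the board (side view 142,95 and 159,86) and the grey tumbler (100,75). Next I fit the known shapes to both views.

```bash
cat > h.py <<'E'
import numpy as np, cv2
from scipy.optimize import minimize
def cyl(r,z0,z1):
    a=np.linspace(0,2*np.pi,40,endpoint=False)
    return np.array([[r*np.cos(t),r*np.sin(t),z] for z in(z0,z1) for t in a])
def box(lx,ly,z0,z1): return np.array([[sx*lx/2,sy*ly/2,z] for z in(z0,z1) for sx in(-1,1) for sy in(-1,1)],float)
def proj(P,c): return cv2.projectPoints(np.asarray(P,float).reshape(-1,1,3),c["rvec"],c["tvec"],c["camera_matrix"],None)[0][:,0]
def back(px,c,z):
    R=cv2.Rodrigues(c["rvec"])[0]; o=-R.T@c["tvec"]
    d=R.T@np.linalg.inv(c["camera_matrix"])@np.array([px[0],px[1],1.]); return o+d*(z-o[2])/d[2]
S=6
def render(parts,p,c,roi):
    yaw=p[2] if len(p)>2 else 0.; R=cv2.Rodrigues(np.array([0,0,yaw]))[0]
    m=np.zeros(((roi[3]-roi[1])*S,(roi[2]-roi[0])*S),np.uint8)
    for P in parts:
        q=(proj(P@R.T+[p[0],p[1],0],c)+.5-np.array(roi[:2]))*S
        cv2.fillConvexPoly(m,cv2.convexHull(np.round(q).astype(np.int32)),1)
    return m
def blob(img,seed,test,rad=55):
    m=test(img).astype(np.uint8); n,l=cv2.connectedComponents(m)
    y,x=np.mgrid[-3:4,-3:4]; lab=l[seed[1]+y,seed[0]+x]; lab=lab[lab>0]
    if len(lab)==0: return None,None
    m=(l==np.bincount(lab).argmax()).astype(np.uint8)
    x,y,w,h=cv2.boundingRect(m); roi=(max(x-20,0),max(y-20,0),min(x+w+20,640),min(y+h+20,400))
    M=m[roi[1]:roi[3],roi[0]:roi[2]]
    cs,_=cv2.findContours(M,cv2.RETR_EXTERNAL,cv2.CHAIN_APPROX_NONE); M=cv2.drawContours(M.copy(),cs,-1,1,-1)
    return cv2.resize(M,None,fx=S,fy=S,interpolation=cv2.INTER_NEAREST),roi
def fit(parts,views,p0):
    """views: list of (img,cal,seed,test)"""
    B=[(blob(i,s,t),c) for i,c,s,t in views]
    def cost(p):
        e=0
        for (m,roi),c in B:
            r=render(parts,p,c,roi); e+=1-(m&r).sum()/max((m|r).sum(),1)
        return e/len(B)
    n=len(p0); best=None
    for y in ([0] if n<3 else [p0[2]-.3,p0[2],p0[2]+.3]):
        x=np.array(p0,float); 
        if n>2:x[2]=y
        sim=np.vstack([x]+[x+np.eye(n)[k]*[.01,.01,.15][k] for k in range(n)])
        r=minimize(cost,x,method="Nelder-Mead",options=dict(initial_simplex=sim,xatol=1e-4,fatol=1e-4))
        if best is None or r.fun<best.fun:best=r
    return best.x,best.fun
bright=lambda t:(lambda i:i.max(2)>t)
def hue(lo,hi,s=130,v=70):
    def f(i):
        h=cv2.cvtColor(i,cv2.COLOR_BGR2HSV); H=h[...,0].astype(int); H=np.where(H>165,H-180,H)
        return (H>=lo)&(H<=hi)&(h[...,1]>s)&(h[...,2]>v)
    return f
BR=[cyl(.028,0,.030),cyl(.016,.038,.064),cyl(.008,.03,.04)]
E
cat > m.py <<'E'
from h import *
from cell import optics
T,Sd=cv2.imread("pics/top0.png"),cv2.imread("pics/side0.png"); ct,cs=optics.calibration("top"),optics.calibration("side")
LID=[cyl(.023,.066,.09)]; b=bright(105)
J={"jar_red":(LID,(208,244),(265,137),hue(-8,8),.09,0),"jar_yellow":(LID,(367,229),(283,232),hue(22,33),.09,0),
"block":([box(.048,.048,0,.08)],(316,223),(287,210),b,.08,1),
"brush_green":(BR,(421,247),(265,300),b,.064,0),"brush_blue":(BR,(257,237),(273,176),b,.064,0),
"box":([box(.072,.172,0,.024)],(383,170),(351,265),b,.024,1),"caddy":([box(.09,.175,0,.035)],(257,158),(347,174),b,.035,1)}
out=T.copy();out2=Sd.copy()
for k,(P,st,ss,t,z,yw) in J.items():
    p=back(st,ct,z)[:2]; p0=[*p]+([.2 if k!="block" else 0.3]if yw else [])
    for nm,v in(("T",[(T,ct,st,t)]),("S",[(Sd,cs,ss,t)]),("TS",[(T,ct,st,t),(Sd,cs,ss,t)])):
        try: x,f=fit(P,v,p0); print(k,nm,x.round(4),round(f,3))
        except Exception as e: print(k,nm,"ERR",e)
    for im,c in((out,ct),(out2,cs)):
        R=cv2.Rodrigues(np.array([0,0,x[2] if yw else 0.]))[0]
        for Q in P: cv2.polylines(im,[cv2.convexHull(proj(Q@R.T+[x[0],x[1],0],c).round().astype(np.int32))],True,(255,0,255),1)
a=cv2.resize(out[120:320,180:460],None,fx=2.1,fy=2.1,interpolation=cv2.INTER_NEAREST)
cv2.imwrite("pics/fit_t.png",a); cv2.imwrite("pics/fit_s.png",cv2.resize(out2[90:330,190:460],None,fx=2.4,fy=2.4,interpolation=cv2.INTER_NEAREST))
E
python3 m.py
```

```text
jar_red T [0.3878 0.2751] 0.08
jar_red S [0.3882 0.2679] 0.23
jar_red TS [0.3876 0.2746] 0.171
jar_yellow T [ 0.4418 -0.1327] 0.089
jar_yellow S [ 0.4402 -0.1336] 0.127
jar_yellow TS [ 0.4409 -0.1329] 0.114
block T [ 0.7753 -0.2305  0.4639] 0.995
block S [ 0.502  -0.0511  0.7043] 0.933
block TS [ 0.502  -0.0517  0.7571] 0.965
brush_green T [ 0.4619 -0.5343] 0.996
brush_green S [ 0.3987 -0.2836] 0.06
brush_green TS [ 0.3987 -0.2836] 0.528
brush_blue T [0.412  0.1553] 0.997
brush_blue S [0.4116 0.1535] 0.569
brush_blue TS [0.4116 0.1535] 0.783
box T [ 0.6041 -0.1837 -0.0566] 0.985
box S [ 0.5889 -0.2041  0.8186] 0.83
box TS [ 0.5889 -0.2041  0.8186] 0.908
caddy T [0.5863 0.1114 0.4376] 0.98
caddy S [ 0.6153 -0.1557  3.4146] 0.797
caddy TS [ 0.6112 -0.0302  2.1086] 0.901
```

Run:
```python
import cv2
T,S=cv2.imread("pics/top0.png"),cv2.imread("pics/side0.png")
h=lambda i:cv2.cvtColor(i,cv2.COLOR_BGR2HSV)
for n,i,pts in(("T",T,[(340,200),(300,170),(257,260),(440,210),(316,223),(257,237),(421,247),(383,170),(240,150)]),("S",S,[(300,260),(320,190),(250,200),(310,280),(287,210),(273,185),(265,305),(351,265),(347,174),(272,188),(265,312)])):
    for p in pts: print(n,p,i[p[1],p[0]],h(i)[p[1],p[0]])
```

```text
T (340, 200) [106 110 125] [  6  39 125]
T (300, 170) [122 120 128] [173  16 128]
T (257, 260) [78 73 77] [144  16  78]
T (440, 210) [106 107 113] [  4  16 113]
T (316, 223) [192 245 255] [ 25  63 255]
T (257, 237) [235 121  66] [110 183 235]
T (421, 247) [148 244 110] [ 69 140 244]
T (383, 170) [231 254 255] [ 29  24 255]
T (240, 150) [255 255 255] [  0   0 255]
S (300, 260) [ 91  98 104] [ 16  32 104]
S (320, 190) [104 108 112] [ 15  18 112]
S (250, 200) [71 74 76] [18 17 76]
S (310, 280) [ 92  98 104] [ 15  29 104]
S (287, 210) [ 97 138 175] [ 16 114 175]
S (273, 185) [177 188 190] [ 25  17 190]
S (265, 305) [114 202  65] [ 71 173 202]
S (351, 265) [162 215 248] [ 18  88 248]
S (347, 174) [236 239 241] [ 18   5 241]
S (272, 188) [137 145 147] [ 24  17 147]
S (265, 312) [178 200 180] [ 57  28 200]
```

```bash
sed -i 's/^b=.*//; s/b=bright(105)/b=lambda i:(i.max(2)>140)|((cv2.cvtColor(i,cv2.COLOR_BGR2HSV)[...,1]>75)\&(i.max(2)>60))/' m.py; python3 m.py
```

```text
jar_red T [0.3878 0.2751] 0.08
jar_red S [0.3882 0.2679] 0.23
jar_red TS [0.3876 0.2746] 0.171
jar_yellow T [ 0.4418 -0.1327] 0.089
jar_yellow S [ 0.4402 -0.1336] 0.127
jar_yellow TS [ 0.4409 -0.1329] 0.114
block T [ 0.4508 -0.0045  0.3098] 0.139
block S [ 0.4505 -0.0054  0.3243] 0.494
block TS [ 0.4504 -0.0049  0.3366] 0.318
brush_green T [ 0.399  -0.2862] 0.06
brush_green S [ 0.3985 -0.2837] 0.078
brush_green TS [ 0.3988 -0.2855] 0.076
brush_blue T [0.4116 0.1558] 0.083
brush_blue S [0.4117 0.1559] 0.581
brush_blue TS [0.4116 0.1559] 0.333
box T [ 0.6038 -0.1806 -0.1117] 0.151
box S [ 0.604  -0.1801 -0.1301] 0.048
box TS [ 0.6039 -0.1801 -0.1276] 0.101
caddy T [ 0.627   0.162  -0.1868] 0.098
caddy S [ 0.6266  0.1634 -0.2218] 0.033
caddy TS [ 0.6266  0.1634 -0.2212] 0.067
```

View pics/fit_t.png

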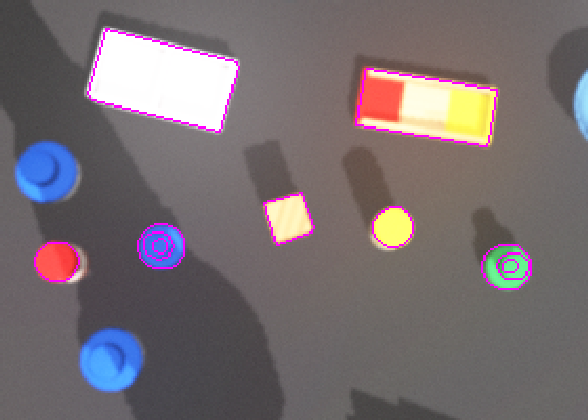

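View pics/fit_s.png

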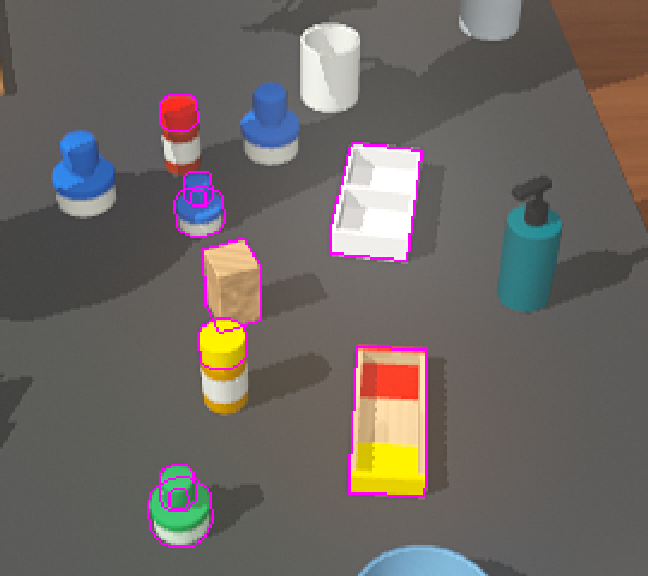

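Both views agree within about 2 mm. Candidates for the blue brush are top (202,202), (233,291) and (257,237). The crop confirms (257,237) is clearly the smallest, at world (0.412, 0.156). The box's red end faces world +y, as it should. First move: the red jar at (0.388, 0.275), with the closing direction left as it is.

Call:
arm_command(deltas=[0, 0, 0, 0.012, -0.029, 0, 91.8, 0, 0, 0, 0.035, -0.087, 0, 91.8, 0, 0, 0, 0.058, -0.144, -0.02, 91.8, 0, 0, 0, 0.081, -0.202, -0.04, 91.8, 0, 0, 0, 0.1, -0.25, -0.05, 91.8, 0, 0, 0, 0.112, -0.278, -0.05, 91.8, 0, 0, 0, 0.116, -0.288, -0.05, 91.8, 0, 0, 0, 0.116, -0.288, -0.05, 91.8, 0, 0, 0, 0.116, -0.288, -0.05, 91.8, 0, 0, 0, 0.116, -0.288, -0.07, 91.8, 0, 0, 0, 0.116, -0.288, -0.09, 91.8, 0, 0, 0, 0.116, -0.288, -0.11, 91.8, 0, 0, 0, 0.116, -0.288, -0.13, 91.8, 0, 0, 0, 0.116, -0.288, -0.15, 91.8, 0, 0, 0, 0.116, -0.288, -0.165, 91.8, 0, 0, 0, 0.116, -0.288, -0.175, 91.8, 0, 0, 0, 0.116, -0.288, -0.179, 91.8, 0, 0, 0, 0.116, -0.288, -0.179, 91.8, 0, 0, 0, 0.116, -0.288, -0.179, 91.8], force=20)

```text
clock: 2.0
position: [0.3885, 0.2751, 0.0672]
ee_rot: [0.702, 3.062, 0.001]
force: [-0.1, 0.3, 0.8]
width: 0.997
gripper_force: 0.0
```

Call:
arm_command(deltas=[0, 0, 0, 0, 0, 0, 60, 0, 0, 0, 0, 0, 0, 50, 0, 0, 0, 0, 0, 0, 40, 0, 0, 0, 0, 0, 0, 30, 0, 0, 0, 0, 0, 0, 30, 0, 0, 0, 0, 0, 0, 30, 0, 0, 0, 0, 0, 0, 30, 0, 0, 0, 0, 0, 0, 30, 0, 0, 0, 0, 0, 0.01, 30, 0, 0, 0, 0, 0, 0.03, 30, 0, 0, 0, 0, 0, 0.06, 30, 0, 0, 0, 0, 0, 0.09, 30, 0, 0, 0, 0, 0, 0.11, 30, 0, 0, 0, 0, 0, 0.12, 30, 0, 0, 0, 0, 0, 0.12, 30], force=20)

```text
clock: 3.5
position: [0.3888, 0.275, 0.188]
ee_rot: [0.702, 3.061, 0.003]
force: [0.6, -0.4, -1.8]
width: 0.498
gripper_force: 20.0
```

Call:
arm_command(deltas=[0, 0, -0.02, 0.006, -0.01, 0, 30, 0, 0, -0.06, 0.017, -0.03, 0, 30, 0, 0, -0.12, 0.033, -0.06, 0, 30, 0, 0, -0.18, 0.05, -0.09, 0, 30, 0, 0, -0.24, 0.067, -0.12, 0, 30, 0, 0, -0.3, 0.083, -0.15, 0, 30, 0, 0, -0.36, 0.1, -0.18, 0, 30, 0, 0, -0.42, 0.117, -0.21, 0, 30, 0, 0, -0.48, 0.133, -0.24, 0, 30, 0, 0, -0.54, 0.15, -0.27, 0, 30, 0, 0, -0.6, 0.167, -0.3, 0, 30, 0, 0, -0.66, 0.183, -0.33, 0, 30, 0, 0, -0.72, 0.2, -0.36, 0, 30, 0, 0, -0.76, 0.212, -0.382, 0, 30, 0, 0, -0.785, 0.22, -0.396, 0, 30, 0, 0, -0.794, 0.223, -0.402, 0, 30, 0, 0, -0.794, 0.223, -0.402, 0, 30, 0, 0, -0.794, 0.223, -0.402, 0, 30, 0, 0, -0.794, 0.223, -0.402, 0, 30])

```text
clock: 5.4
position: [0.611, -0.1259, 0.1867]
ee_rot: [-2.355, -2.078, -0.001]
force: [-0.1, -0.8, -2.1]
width: 0.496
gripper_force: 20.0
```

Run:
```python
from cell import sensors, optics
import cv2
s=sensors.observe(); print(s["position"],s["ee_rot"],s["gripper_force"],s["width"])
a=optics.get_image("side")[120:330,230:480]; cv2.imwrite("pics/s1.png",cv2.resize(a,None,fx=2.4,fy=2.4))
```

```text
[ 0.61099829 -0.1259215   0.18666524] [-2.35522799e+00 -2.07760366e+00 -5.92279529e-04] 19.993488953914493 0.49562028227119986
```

View pics/s1.png

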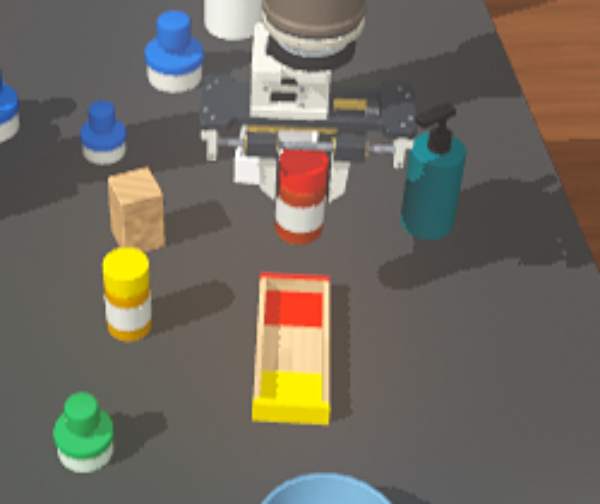

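Call:
arm_command(deltas=[0, 0, 0, 0, -0.001, -0.01, 30, 0, 0, 0, 0, -0.001, -0.025, 30, 0, 0, 0, 0, -0.001, -0.045, 30, 0, 0, 0, 0, -0.001, -0.065, 30, 0, 0, 0, 0, -0.001, -0.085, 30, 0, 0, 0, 0, -0.001, -0.098, 30, 0, 0, 0, 0, -0.001, -0.106, 30, 0, 0, 0, 0, -0.001, -0.11, 30, 0, 0, 0, 0, -0.001, -0.112, 30, 0, 0, 0, 0, -0.001, -0.113, 30, 0, 0, 0, 0, -0.001, -0.114, 30, 0, 0, 0, 0, -0.001, -0.114, 30, 0, 0, 0, 0, -0.001, -0.114, 30])

```text
clock: 6.75
position: [0.6115, -0.1285, 0.0731]
ee_rot: [2.358, 2.075, 0.001]
force: [0.2, 0.7, -1.3]
width: 0.494
gripper_force: 20.0
```

Call:
arm_command(deltas=[0, 0, 0, 0, 0, -0.001, 30, 0, 0, 0, 0, 0, -0.001, 48, 0, 0, 0, 0, 0, -0.001, 52, 0, 0, 0, 0, 0, -0.001, 58, 0, 0, 0, 0, 0, -0.001, 66, 0, 0, 0, 0, 0, -0.001, 74, 0, 0, 0, 0, 0, -0.001, 74, 0, 0, 0, 0, 0, 0.01, 74, 0, 0, 0, 0, 0, 0.04, 74, 0, 0, 0, 0, 0, 0.07, 74, 0, 0, 0, 0, 0, 0.09, 74, 0, 0, 0, 0, 0, 0.09, 74])

```text
clock: 7.95
position: [0.6132, -0.1292, 0.1666]
ee_rot: [2.355, 2.072, 0.006]
force: [0.1, -0.3, 0.3]
width: 0.807
gripper_force: 0.0
```

Call:
arm_command(deltas=[0, 0, 0, -0.01, 0, 0.01, 91.8, 0, 0, 0, -0.04, 0, 0.01, 91.8, 0, 0, 0, -0.07, -0.002, 0.01, 91.8, 0, 0, 0, -0.1, -0.003, 0.01, 91.8, 0, 0, 0, -0.13, -0.004, 0.005, 91.8, 0, 0, 0, -0.155, -0.005, 0, 91.8, 0, 0, 0, -0.167, -0.005, 0, 91.8, 0, 0, 0, -0.17, -0.005, 0, 91.8, 0, 0, 0, -0.17, -0.005, 0, 91.8, 0, 0, 0, -0.17, -0.005, -0.02, 91.8, 0, 0, 0, -0.17, -0.005, -0.04, 91.8, 0, 0, 0, -0.17, -0.005, -0.06, 91.8, 0, 0, 0, -0.17, -0.005, -0.08, 91.8, 0, 0, 0, -0.17, -0.005, -0.09, 91.8, 0, 0, 0, -0.17, -0.005, -0.096, 91.8, 0, 0, 0, -0.17, -0.005, -0.096, 91.8, 0, 0, 0, -0.17, -0.005, -0.096, 91.8])

```text
clock: 9.65
position: [0.4419, -0.1336, 0.0672]
ee_rot: [2.358, 2.075, 0.001]
force: [-0.9, 0.3, 0.4]
width: 1.002
gripper_force: 0.0
```

```bash
cat > chk.py <<'E'
from h import *
from cell import optics
import sys
BOX=np.array([.6039,-.1801]); yb=-.1276; CAD=np.array([.6267,.163]); yc=-.22
T,Sd=optics.get_image("top"),optics.get_image("side"); ct,cs=optics.calibration("top"),optics.calibration("side")
b=lambda i:(i.max(2)>140)|((cv2.cvtColor(i,cv2.COLOR_BGR2HSV)[...,1]>75)&(i.max(2)>60))
def loc(x,O,y): return np.array([[np.cos(y),np.sin(y)],[-np.sin(y),np.cos(y)]])@(x[:2]-O)
def jar(test,p,z0,O=BOX,y=yb,dz=.006,parts=None):
    parts=parts or [cyl(.023,.066,.09)]; parts=[q+[0,0,dz] for q in parts]; z=parts[-1][:,2].mean() if len(parts)==1 else .04+dz
    for n,i,c in(("top",T,ct),("side",Sd,cs)):
        try:
            x,f=fit(parts,[(i,c,tuple(proj([[*p,z]],c)[0].round().astype(int)),test)],p); print(n,x.round(4),round(f,3),"local",loc(x,O,y).round(4))
        except Exception as e: print(n,"ERR",e)
E
python3 - <<'E'
from chk import *
jar(hue(-8,8),[.611,-.128],.006)
E
```

```text
top [ 0.6121 -0.1251] 0.445 local [0.0011 0.0556]
side [ 0.6104 -0.1335] 0.211 local [0.0005 0.047 ]
```

Call:
arm_command(deltas=[0, 0, 0, 0, 0, 0, 60, 0, 0, 0, 0, 0, 0, 50, 0, 0, 0, 0, 0, 0, 40, 0, 0, 0, 0, 0, 0, 30, 0, 0, 0, 0, 0, 0, 30, 0, 0, 0, 0, 0, 0, 30, 0, 0, 0, 0, 0, 0, 30, 0, 0, 0, 0, 0, 0, 30, 0, 0, 0, 0, 0, 0.01, 30, 0, 0, 0, 0, 0, 0.03, 30, 0, 0, 0, 0, 0, 0.06, 30, 0, 0, 0, 0, 0, 0.09, 30, 0, 0, 0, 0, 0, 0.11, 30, 0, 0, 0, 0, 0, 0.12, 30, 0, 0, 0, 0, 0, 0.12, 30], force=20)

```text
clock: 11.25
position: [0.442, -0.1335, 0.1879]
ee_rot: [2.357, 2.075, 0.003]
force: [0.1, 0.4, -1.7]
width: 0.497
gripper_force: 20.0
```

Call:
arm_command(deltas=[0, 0, 0, 0.01, -0.006, 0, 30, 0, 0, 0, 0.03, -0.02, 0, 30, 0, 0, 0, 0.06, -0.04, 0, 30, 0, 0, 0, 0.09, -0.06, 0, 30, 0, 0, 0, 0.12, -0.08, 0, 30, 0, 0, 0, 0.144, -0.093, 0, 30, 0, 0, 0, 0.155, -0.1, 0, 30, 0, 0, 0, 0.155, -0.1, 0, 30, 0, 0, 0, 0.155, -0.1, 0, 30, 0, 0, 0, 0.155, -0.1, -0.02, 30, 0, 0, 0, 0.155, -0.1, -0.045, 30, 0, 0, 0, 0.155, -0.1, -0.07, 30, 0, 0, 0, 0.155, -0.1, -0.09, 30, 0, 0, 0, 0.155, -0.1, -0.103, 30, 0, 0, 0, 0.155, -0.1, -0.11, 30, 0, 0, 0, 0.155, -0.1, -0.112, 30, 0, 0, 0, 0.155, -0.1, -0.114, 30, 0, 0, 0, 0.155, -0.1, -0.114, 30, 0, 0, 0, 0.155, -0.1, -0.114, 30])

```text
clock: 13.15
position: [0.5967, -0.2336, 0.0734]
ee_rot: [2.358, 2.075, 0.001]
force: [0.5, 0.4, -1.6]
width: 0.496
gripper_force: 20.0
```

Call:
arm_command(deltas=[0, 0, 0, 0, 0, -0.001, 30, 0, 0, 0, 0, 0, -0.001, 48, 0, 0, 0, 0, 0, -0.001, 52, 0, 0, 0, 0, 0, -0.001, 58, 0, 0, 0, 0, 0, -0.001, 66, 0, 0, 0, 0, 0, -0.001, 74, 0, 0, 0, 0, 0, -0.001, 74, 0, 0, 0, 0, 0, 0.01, 74, 0, 0, 0, 0, 0, 0.04, 74, 0, 0, 0, 0, 0, 0.07, 74, 0, 0, 0, 0, 0, 0.09, 74, 0, 0, 0, 0, 0, 0.09, 74])

```text
clock: 14.35
position: [0.598, -0.2345, 0.1668]
ee_rot: [2.355, 2.072, 0.005]
force: [1.0, -0.1, -0.6]
width: 0.81
gripper_force: 0.0
```

Call:
arm_command(deltas=[0, 0, 0.01, -0.006, 0.01, 0.005, 91.8, 0, 0, 0.03, -0.019, 0.03, 0.01, 91.8, 0, 0, 0.07, -0.038, 0.06, 0.01, 91.8, 0, 0, 0.11, -0.057, 0.09, 0.01, 91.8, 0, 0, 0.15, -0.077, 0.12, 0.01, 91.8, 0, 0, 0.19, -0.096, 0.15, 0.01, 91.8, 0, 0, 0.23, -0.115, 0.18, 0.01, 91.8, 0, 0, 0.26, -0.134, 0.21, 0, 91.8, 0, 0, 0.275, -0.143, 0.224, 0, 91.8, 0, 0, 0.279, -0.1455, 0.228, 0, 91.8, 0, 0, 0.279, -0.1455, 0.228, 0, 91.8, 0, 0, 0.279, -0.1455, 0.228, -0.02, 91.8, 0, 0, 0.279, -0.1455, 0.228, -0.045, 91.8, 0, 0, 0.279, -0.1455, 0.228, -0.07, 91.8, 0, 0, 0.279, -0.1455, 0.228, -0.09, 91.8, 0, 0, 0.279, -0.1455, 0.228, -0.1, 91.8, 0, 0, 0.279, -0.1455, 0.228, -0.103, 91.8, 0, 0, 0.279, -0.1455, 0.228, -0.103, 91.8, 0, 0, 0.279, -0.1455, 0.228, -0.103, 91.8])

```text
clock: 16.25
position: [0.4516, -0.0057, 0.0605]
ee_rot: [1.851, 2.537, 0.001]
force: [0.2, 0.5, 0.7]
width: 0.998
gripper_force: 0.0
```

Run:
```python
from chk import *
print("yellow");jar(hue(22,33),[.597,-.233],.006)
a=np.hstack([cv2.resize(T[135:205,330:440],None,fx=3.5,fy=3.5),cv2.resize(Sd[190:305,310:420],(384,245*1))]) if 0 else T
cv2.imwrite("pics/b_t.png",np.hstack([cv2.resize(T[140:260,290:430],None,fx=2.8,fy=2.8),cv2.resize(Sd[180:300,240:380],None,fx=2.8,fy=2.8)]))
```

```text
yellow
top [ 0.5972 -0.2337] 0.289 local [ 0.0001 -0.054 ]
side [ 0.5956 -0.2351] 0.128 local [-0.0013 -0.0556]
```

View pics/b_t.png

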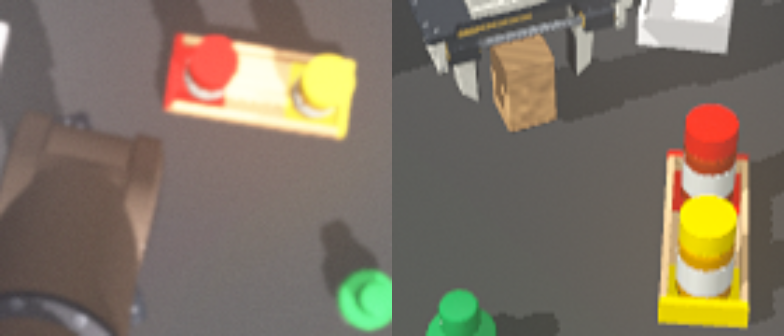

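Both jars stand upright at the correct ends: top-crop lids at (211,62) red and (327,82) yellow. The block sits between the open fingers, so I grip and lift it.

Call:
arm_command(deltas=[0, 0, 0, 0, 0, 0, 60, 0, 0, 0, 0, 0, 0, 50, 0, 0, 0, 0, 0, 0, 40, 0, 0, 0, 0, 0, 0, 30, 0, 0, 0, 0, 0, 0, 30, 0, 0, 0, 0, 0, 0, 30, 0, 0, 0, 0, 0, 0, 30, 0, 0, 0, 0, 0, 0.01, 30, 0, 0, 0, 0, 0, 0.03, 30, 0, 0, 0, 0, 0, 0.06, 30, 0, 0, 0, 0, 0, 0.09, 30, 0, 0, 0, 0, 0, 0.12, 30, 0, 0, 0, 0, 0, 0.135, 30, 0, 0, 0, 0, 0, 0.14, 30, 0, 0, 0, 0, 0, 0.14, 30], force=20)

```text
clock: 17.85
position: [0.451, -0.0054, 0.2003]
ee_rot: [1.85, 2.538, 0.002]
force: [0.7, 0.2, -0.8]
width: 0.523
gripper_force: 19.9
```

Call:
arm_command(deltas=[0, 0, -0.02, 0.008, -0.009, 0, 30, 0, 0, -0.05, 0.026, -0.03, 0, 30, 0, 0, -0.1, 0.052, -0.06, 0, 30, 0, 0, -0.15, 0.078, -0.09, 0, 30, 0, 0, -0.2, 0.105, -0.12, 0, 30, 0, 0, -0.25, 0.13, -0.15, 0, 30, 0, 0, -0.27, 0.145, -0.167, 0, 30, 0, 0, -0.279, 0.152, -0.174, 0, 30, 0, 0, -0.279, 0.153, -0.175, 0, 30, 0, 0, -0.279, 0.153, -0.175, 0, 30, 0, 0, -0.279, 0.153, -0.175, 0, 30, 0, 0, -0.279, 0.153, -0.175, 0, 30])

```text
clock: 19.05
position: [0.6035, -0.1793, 0.1999]
ee_rot: [-2.356, -2.077, -0.001]
force: [0.0, 0.1, -1.0]
width: 0.523
gripper_force: 19.9
```

Run:
```python
from chk import *
from cell import sensors
s=sensors.observe(); print(s["position"],s["width"])
cv2.imwrite("pics/c.png",np.hstack([cv2.resize(T[110:230,310:450],None,fx=2.8,fy=2.8),cv2.resize(Sd[170:300,280:420],None,fx=2.8,fy=2.8)[:336]]))
```

```text
[ 0.60368853 -0.17965201  0.200026  ] 0.5210721976988552
```

View pics/c.png

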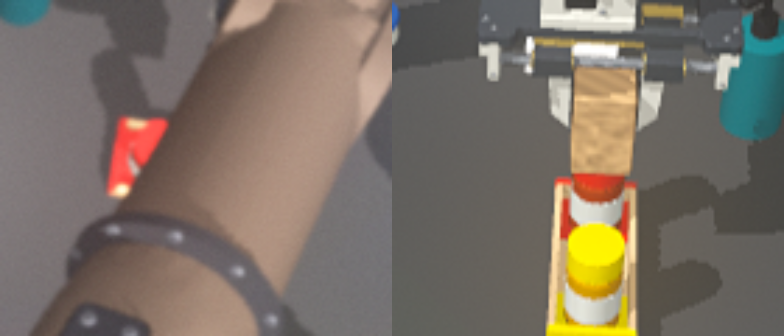

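Block is level and square in the grip (47.9 mm). The gap middle is at about (0.604, -0.181), so I lower it slowly.

Call:
arm_command(deltas=[0, 0, 0, 0, -0.001, -0.01, 30, 0, 0, 0, 0, -0.001, -0.025, 30, 0, 0, 0, 0, -0.001, -0.035, 30, 0, 0, 0, 0, -0.001, -0.045, 30, 0, 0, 0, 0, -0.001, -0.055, 30, 0, 0, 0, 0, -0.001, -0.065, 30, 0, 0, 0, 0, -0.001, -0.075, 30, 0, 0, 0, 0, -0.001, -0.085, 30, 0, 0, 0, 0, -0.001, -0.095, 30, 0, 0, 0, 0, -0.001, -0.105, 30, 0, 0, 0, 0, -0.001, -0.113, 30, 0, 0, 0, 0, -0.001, -0.12, 30, 0, 0, 0, 0, -0.001, -0.126, 30, 0, 0, 0, 0, -0.001, -0.13, 30, 0, 0, 0, 0, -0.001, -0.132, 30, 0, 0, 0, 0, -0.001, -0.133, 30, 0, 0, 0, 0, -0.001, -0.134, 30, 0, 0, 0, 0, -0.001, -0.134, 30])

```text
clock: 20.95
position: [0.604, -0.1815, 0.0659]
ee_rot: [2.358, 2.075, 0.0]
force: [0.5, -0.2, -0.2]
width: 0.518
gripper_force: 19.9
```

Call:
arm_command(deltas=[0, 0, 0, 0, 0, -0.001, 30, 0, 0, 0, 0, 0, -0.001, 50, 0, 0, 0, 0, 0, -0.001, 55, 0, 0, 0, 0, 0, -0.001, 60, 0, 0, 0, 0, 0, -0.001, 66, 0, 0, 0, 0, 0, -0.001, 74, 0, 0, 0, 0, 0, -0.001, 74, 0, 0, 0, 0, 0, 0.01, 74, 0, 0, 0, 0, 0, 0.04, 74, 0, 0, 0, 0, 0, 0.07, 74, 0, 0, 0, 0, 0, 0.09, 74, 0, 0, 0, 0, 0, 0.1, 74, 0, 0, 0, 0, 0, 0.1, 74])

```text
clock: 22.25
position: [0.6046, -0.1817, 0.1674]
ee_rot: [2.357, 2.074, 0.003]
force: [-0.1, 0.3, -0.1]
width: 0.802
gripper_force: 0.0
```

Call:
arm_command(deltas=[0, 0, 0, -0.01, -0.005, 0, 91.8, 0, 0, 0, -0.035, -0.018, 0, 91.8, 0, 0, 0, -0.07, -0.036, 0, 91.8, 0, 0, 0, -0.105, -0.054, 0, 91.8, 0, 0, 0, -0.14, -0.072, 0, 91.8, 0, 0, 0, -0.175, -0.09, 0, 91.8, 0, 0, 0, -0.197, -0.101, 0, 91.8, 0, 0, 0, -0.2045, -0.104, 0, 91.8, 0, 0, 0, -0.2045, -0.104, 0, 91.8, 0, 0, 0, -0.2045, -0.104, -0.02, 91.8, 0, 0, 0, -0.2045, -0.104, -0.045, 91.8, 0, 0, 0, -0.2045, -0.104, -0.07, 91.8, 0, 0, 0, -0.2045, -0.104, -0.09, 91.8, 0, 0, 0, -0.2045, -0.104, -0.105, 91.8, 0, 0, 0, -0.2045, -0.104, -0.11, 91.8, 0, 0, 0, -0.2045, -0.104, -0.111, 91.8, 0, 0, 0, -0.2045, -0.104, -0.111, 91.8])

```text
clock: 23.95
position: [0.4, -0.2853, 0.0549]
ee_rot: [2.357, 2.076, 0.0]
force: [-0.7, -0.1, -0.0]
width: 0.998
gripper_force: 0.0
```

Call:
arm_command(deltas=[0, 0, 0, 0, 0, 0, 60, 0, 0, 0, 0, 0, 0, 45, 0, 0, 0, 0, 0, 0, 35, 0, 0, 0, 0, 0, 0, 25, 0, 0, 0, 0, 0, 0, 20, 0, 0, 0, 0, 0, 0, 20, 0, 0, 0, 0, 0, 0, 20, 0, 0, 0, 0, 0, 0, 20, 0, 0, 0, 0, 0, 0, 20, 0, 0, 0, 0, 0, 0.01, 20, 0, 0, 0, 0, 0, 0.03, 20, 0, 0, 0, 0, 0, 0.06, 20, 0, 0, 0, 0, 0, 0.09, 20, 0, 0, 0, 0, 0, 0.12, 20, 0, 0, 0, 0, 0, 0.14, 20, 0, 0, 0, 0, 0, 0.15, 20, 0, 0, 0, 0, 0, 0.15, 20], force=15)

```text
clock: 25.65
position: [0.3998, -0.2857, 0.2059]
ee_rot: [2.357, 2.074, 0.002]
force: [0.3, -0.3, -0.6]
width: 0.345
gripper_force: 15.0
```

Run:
```python
from chk import *
print("red");jar(hue(-8,8),[.611,-.128],.006)
print("yel");jar(hue(22,33),[.597,-.233],.006)
cv2.imwrite("pics/d.png",np.hstack([cv2.resize(T[130:270,310:450],None,fx=2.8,fy=2.8),cv2.resize(Sd[170:310,240:400],None,fx=2.8,fy=2.8)]))
```

```text
red
top [ 0.6118 -0.1275] 0.436 local [0.0011 0.0531]
side [ 0.6109 -0.1279] 0.151 local [0.0003 0.0526]
yel
top [ 0.5981 -0.2334] 0.346 local [ 0.001  -0.0536]
side [ 0.5959 -0.2341] 0.144 local [-0.0011 -0.0546]
```

View pics/d.png

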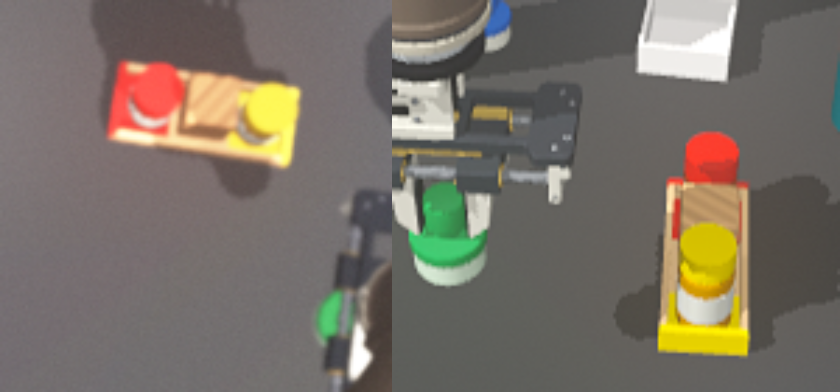

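Cork is between the jars and the green brush is held (31.7 mm). Next it goes to the caddy's -y compartment.

Call:
arm_command(deltas=[0, 0, 0, 0.005, 0.01, 0, 20, 0, 0, 0, 0.016, 0.03, 0, 20, 0, 0, 0, 0.035, 0.065, 0, 20, 0, 0, 0, 0.054, 0.1, 0, 20, 0, 0, 0, 0.073, 0.135, 0, 20, 0, 0, 0, 0.091, 0.17, 0, 20, 0, 0, 0, 0.11, 0.205, 0, 20, 0, 0, 0, 0.129, 0.24, 0, 20, 0, 0, 0, 0.148, 0.275, 0, 20, 0, 0, 0, 0.166, 0.31, 0, 20, 0, 0, 0, 0.185, 0.345, 0, 20, 0, 0, 0, 0.2, 0.375, 0, 20, 0, 0, 0, 0.212, 0.395, 0, 20, 0, 0, 0, 0.217, 0.404, 0, 20, 0, 0, 0, 0.218, 0.406, 0, 20, 0, 0, 0, 0.218, 0.406, 0, 20, 0, 0, 0, 0.218, 0.406, 0, 20])

```text
clock: 27.45
position: [0.6168, 0.1188, 0.2047]
ee_rot: [2.36, 2.073, -0.001]
force: [0.2, -0.8, -0.2]
width: 0.346
gripper_force: 15.0
```

Call:
arm_command(deltas=[0, 0, 0, 0, 0, -0.01, 20, 0, 0, 0, 0, 0, -0.03, 20, 0, 0, 0, 0, 0, -0.055, 20, 0, 0, 0, 0, 0, -0.08, 20, 0, 0, 0, 0, 0, -0.1, 20, 0, 0, 0, 0, 0, -0.115, 20, 0, 0, 0, 0, 0, -0.128, 20, 0, 0, 0, 0, 0, -0.137, 20, 0, 0, 0, 0, 0, -0.142, 20, 0, 0, 0, 0, 0, -0.144, 20, 0, 0, 0, 0, 0, -0.145, 20, 0, 0, 0, 0, 0, -0.145, 20])

```text
clock: 28.65
position: [0.6177, 0.1206, 0.0602]
ee_rot: [2.358, 2.076, 0.001]
force: [0.2, -0.5, 0.0]
width: 0.343
gripper_force: 15.0
```

Call:
arm_command(deltas=[0, 0, 0, 0, 0, -0.001, 20, 0, 0, 0, 0, 0, -0.001, 33, 0, 0, 0, 0, 0, -0.001, 38, 0, 0, 0, 0, 0, -0.001, 45, 0, 0, 0, 0, 0, -0.001, 55, 0, 0, 0, 0, 0, -0.001, 60, 0, 0, 0, 0, 0, -0.001, 60, 0, 0, 0, 0, 0, 0.01, 60, 0, 0, 0, 0, 0, 0.04, 60, 0, 0, 0, 0, 0, 0.07, 60, 0, 0, 0, 0, 0, 0.09, 60, 0, 0, 0, 0, 0, 0.1, 60, 0, 0, 0, 0, 0, 0.1, 60])

```text
clock: 29.95
position: [0.6181, 0.1207, 0.1614]
ee_rot: [2.357, 2.075, 0.004]
force: [0.5, -0.1, 0.1]
width: 0.655
gripper_force: 0.0
```

Call:
arm_command(deltas=[0, 0, 0, -0.01, 0.002, 0.005, 91.8, 0, 0, 0, -0.035, 0.006, 0.01, 91.8, 0, 0, 0, -0.07, 0.012, 0.01, 91.8, 0, 0, 0, -0.105, 0.018, 0.01, 91.8, 0, 0, 0, -0.14, 0.024, 0.01, 91.8, 0, 0, 0, -0.175, 0.03, 0, 91.8, 0, 0, 0, -0.197, 0.034, 0, 91.8, 0, 0, 0, -0.2055, 0.035, 0, 91.8, 0, 0, 0, -0.2055, 0.035, 0, 91.8, 0, 0, 0, -0.2055, 0.035, -0.02, 91.8, 0, 0, 0, -0.2055, 0.035, -0.045, 91.8, 0, 0, 0, -0.2055, 0.035, -0.07, 91.8, 0, 0, 0, -0.2055, 0.035, -0.09, 91.8, 0, 0, 0, -0.2055, 0.035, -0.1, 91.8, 0, 0, 0, -0.2055, 0.035, -0.104, 91.8, 0, 0, 0, -0.2055, 0.035, -0.105, 91.8, 0, 0, 0, -0.2055, 0.035, -0.105, 91.8])

```text
clock: 31.65
position: [0.4125, 0.1557, 0.0552]
ee_rot: [2.358, 2.075, 0.002]
force: [0.3, -0.9, 0.1]
width: 1.001
gripper_force: 0.0
```

Call:
arm_command(deltas=[0, 0, 0, 0, 0, 0, 60, 0, 0, 0, 0, 0, 0, 45, 0, 0, 0, 0, 0, 0, 35, 0, 0, 0, 0, 0, 0, 25, 0, 0, 0, 0, 0, 0, 20, 0, 0, 0, 0, 0, 0, 20, 0, 0, 0, 0, 0, 0, 20, 0, 0, 0, 0, 0, 0, 20, 0, 0, 0, 0, 0, 0, 20, 0, 0, 0, 0, 0, 0.01, 20, 0, 0, 0, 0, 0, 0.03, 20, 0, 0, 0, 0, 0, 0.06, 20, 0, 0, 0, 0, 0, 0.09, 20, 0, 0, 0, 0, 0, 0.12, 20, 0, 0, 0, 0, 0, 0.14, 20, 0, 0, 0, 0, 0, 0.15, 20, 0, 0, 0, 0, 0, 0.15, 20], force=15)

```text
clock: 33.35
position: [0.4123, 0.1558, 0.2059]
ee_rot: [-2.358, -2.076, -0.004]
force: [-0.1, -0.8, -1.5]
width: 0.347
gripper_force: 15.0
```

Call:
arm_command(deltas=[0, 0, 0, 0.01, 0.002, 0, 20, 0, 0, 0, 0.035, 0.008, 0, 20, 0, 0, 0, 0.07, 0.015, 0, 20, 0, 0, 0, 0.105, 0.023, 0, 20, 0, 0, 0, 0.14, 0.031, 0, 20, 0, 0, 0, 0.175, 0.038, 0, 20, 0, 0, 0, 0.205, 0.045, 0, 20, 0, 0, 0, 0.22, 0.048, 0, 20, 0, 0, 0, 0.2245, 0.049, 0, 20, 0, 0, 0, 0.2245, 0.049, 0, 20, 0, 0, 0, 0.2245, 0.049, -0.015, 20, 0, 0, 0, 0.2245, 0.049, -0.04, 20, 0, 0, 0, 0.2245, 0.049, -0.07, 20, 0, 0, 0, 0.2245, 0.049, -0.095, 20, 0, 0, 0, 0.2245, 0.049, -0.115, 20, 0, 0, 0, 0.2245, 0.049, -0.13, 20, 0, 0, 0, 0.2245, 0.049, -0.139, 20, 0, 0, 0, 0.2245, 0.049, -0.143, 20, 0, 0, 0, 0.2245, 0.049, -0.145, 20, 0, 0, 0, 0.2245, 0.049, -0.145, 20])

```text
clock: 35.35
position: [0.6367, 0.2047, 0.0603]
ee_rot: [2.358, 2.075, 0.002]
force: [-0.3, 0.7, -0.5]
width: 0.341
gripper_force: 15.0
```

Call:
arm_command(deltas=[0, 0, 0, 0, 0, -0.001, 20, 0, 0, 0, 0, 0, -0.001, 33, 0, 0, 0, 0, 0, -0.001, 38, 0, 0, 0, 0, 0, -0.001, 45, 0, 0, 0, 0, 0, -0.001, 55, 0, 0, 0, 0, 0, -0.001, 60, 0, 0, 0, 0, 0, -0.001, 60, 0, 0, 0, 0, 0, 0.01, 60, 0, 0, 0, 0, 0, 0.04, 60, 0, 0, 0, 0, 0, 0.08, 60, 0, 0, 0, 0, 0, 0.12, 60, 0, 0, 0, -0.04, 0, 0.14, 60, 0, 0, 0, -0.08, 0, 0.15, 60, 0, 0, 0, -0.12, 0, 0.15, 60, 0, 0, 0, -0.16, 0, 0.15, 60, 0, 0, 0, -0.2, 0, 0.15, 60, 0, 0, 0, -0.24, 0, 0.15, 60, 0, 0, 0, -0.24, 0, 0.15, 60, 0, 0, 0, -0.24, 0, 0.15, 60])

```text
clock: 37.25
position: [0.396, 0.2049, 0.2107]
ee_rot: [-2.356, -2.077, -0.003]
force: [1.0, -0.0, 0.1]
width: 0.655
gripper_force: 0.0
```

Run:
```python
from chk import *
cv2.imwrite("pics/e.png",np.hstack([cv2.resize(T[110:230,210:430],None,fx=1.9,fy=1.9),cv2.resize(Sd[130:310,310:440],None,fx=2.9,fy=2.9)[:228*2][:228]]) if 0 else cv2.resize(Sd[120:310,270:440],None,fx=3,fy=3))
cv2.imwrite("pics/f.png",cv2.resize(T[90:270,130:450],None,fx=2.4,fy=2.4))
```

```text
(no output)
```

View pics/e.png

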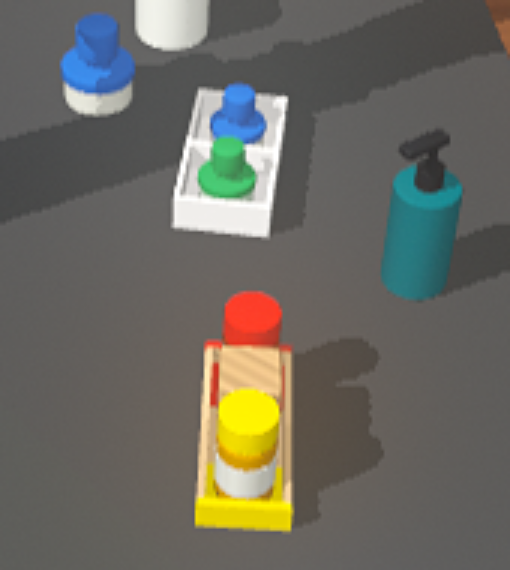

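View pics/f.png

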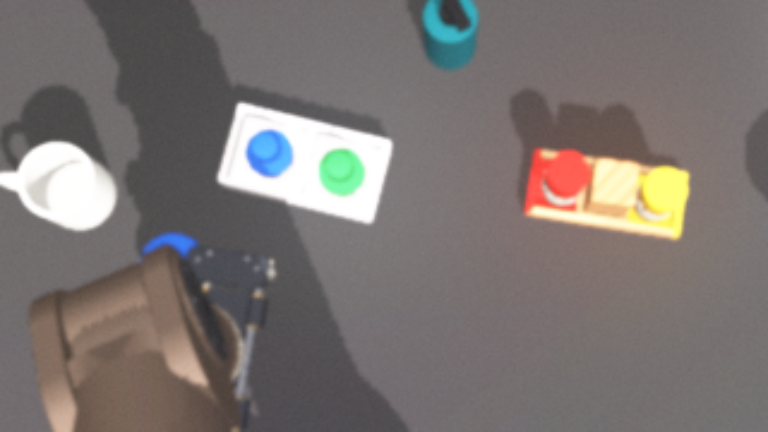

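The crops show both brushes upright in separate compartments (f.png: blue (270,152), green (341,172)). The red jar, cork and yellow jar stand in a row in the box, and the mug and soap have not moved. The arm is clear, so I hand in.

```bash
python3 -c "
from cell import arm
print(arm.sign_off())"
```

```text
the job is handed in; nothing more can be done
None
```

I handed the job in at about 37 s of robot time: both jars stand at their own colour ends with the cork block upright between them, and one brush stands in each caddy compartment; I checked this in the camera images, and the hand-in returned no verdict.

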